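Hold the tablet-tin lid ready over its own tin

TASK

The green lid has been left on the white tin, but it belongs on the open green tin of laundry tablets. Lift it off by its wooden handle, carry it over the caddy of bottles and finish holding it still and level about 20 mm above the rim of the green tin, lined up square with it so that it could be lowered straight on. Keep hold of it, do not let it touch the green tin (I still want to count the tablets), and leave the tins, the bottles and the plant standing where they are.

Things in the scene. Friction and masses are not known exactly. Their poses are not given: they have to be found in the camera images.
- lid: Green steel lid, 160 (its x) x 120 (its y) mm, 0.2 kg, loose (2 mm play) on the white tin at the start. Origin: centre of the skirt's lower edge, z up; flat top 17 mm above it. Upright pale wooden handle bar on the middle of the top: 70 long (x), 14 thick (y), from 17 to 49 mm above the origin. On a tin its origin is 76 mm above the tin's. Fits either way round (half a turn).
- tin_white: White steel tin with open top, 150 (its x) x 110 (its y) x 90 mm high, walls 4 mm, 0.6 kg, loose on the counter. Origin: centre of its underside, z up; the rim is 90 mm above the origin. Empty; it wears the green lid at the start.
- tin_green: Green steel tin with open top, 150 (its x) x 110 (its y) x 90 mm high, walls 4 mm, 0.6 kg, loose on the counter. Origin: centre of its underside, z up; the rim is 90 mm above the origin. The lid's own tin, filled to about half with white tablets. It stands on the other side of the caddy from the white tin; which is left and which right varies.
- tin_blue: Blue steel tin with open top, 150 (its x) x 110 (its y) x 90 mm high, walls 4 mm, 0.6 kg, loose on the counter. Origin: centre of its underside, z up; the rim is 90 mm above the origin. Holds wooden blocks; not the lid's tin, farther away from the robot; leave it alone.
- caddy: Grey open plastic caddy, 340 (its x) x 110 (its y) x 70 mm high, fixed to the counter between the two tins, its long side pointing roughly away from the robot. Origin: centre of its underside. Three bottles stand in it; the tallest reaches 176 mm above the counter.
- bottle_near: White bottle with blue cap, 165 mm tall, 68 mm across, standing in the caddy's compartment nearest the robot. Origin: centre of its underside.
- bottle_mid: Yellow bottle, 145 mm tall, 72 mm across, in the caddy's middle compartment. Origin: centre of its underside.
- bottle_far: Blue bottle, 170 mm tall, 66 mm across, in the caddy's far compartment. Origin: centre of its underside.
- plant: White pot plant, pot 70 mm tall and 80 mm across, leaves to 120 mm; far side of the counter. Origin: centre of its underside.
Mind the look-alikes: they are no part of the job. What is shaped like the lid but pink is not meant.

How it is judged:
On the way, in this order (a step that is already met when the one before it is completed fails the run):
1. the lid is lifted clear of the white tin in the fingers (contact force between the fingers and lid above 1 N and z of lid in the frame of tin_white above 0.115 m and contact force between lid and tin_white below 0.05 N), for 0.1 s.
2. the lid is carried over the caddy, above the bottles (contact force between the fingers and lid above 1 N and height (world z) of lid above 0.176 m and y of lid in the frame of caddy between -0.06 and 0.06 m and x of lid in the frame of caddy between -0.21 and 0.21 m), for 0.02 s.
At the end, for the whole second after the job is handed in: The fingers hold the lid still (under 20 mm/s), its skirt 5 to 37 mm above the green tin's rim, centres within 10 mm in plan, sides parallel within 0.12 rad (either way round), level within 0.10 rad, not touching the green tin; the white and green tins within 25 mm of where they stood (contact force between the fingers and lid above 1 N and z of lid in the frame of tin_green between 0.095 and 0.127 m and horizontal distance between lid and tin_green below 0.01 m and angle between the x axis of lid and the x axis of tin_green, either way round below 0.12 rad and angle between lid's own z axis and vertical below 0.1 rad and linear speed of lid below 0.02 m/s and angular speed of lid below 0.15 rad/s and contact force between lid and tin_green below 0.05 N and angle between tin_green's own z axis and vertical below 0.05 rad and distance of each of tin_white, tin_green from where it was at the start of the episode below 0.025 m); the arm keeps its last pose, push and grip.
It fails at once if the lid touches the green tin (contact force between lid and tin_green above 0.2 N).
It fails at once if a tin is shoved more than 25 mm or tipped (distance of any of tin_white, tin_green, tin_blue from where it was at the start of the episode above 0.025 m or angle between any of tin_white, tin_green, tin_blue's own z axis and vertical above 0.2 rad).
It fails at once if a bottle in the caddy is shoved or tipped (distance of any of bottle_near, bottle_mid, bottle_far from where it was at the start of the episode above 0.02 m or angle between any of bottle_near, bottle_mid, bottle_far's own z axis and vertical above 0.2 rad).
It fails at once if the plant is shoved or tipped (distance of plant from where it was at the start of the episode above 0.03 m or angle between plant's own z axis and vertical above 0.2 rad).
It also fails if it takes over 45 s, if anything falls off the work surface, if the arm or the gripper's body presses on something with over 40 N, if the wrist force passes 120 N, or if a joint passes its speed limit or range.

ROBOT

A 6-joint arm with a two-finger parallel gripper is mounted at the origin on the work surface. World frame = base frame: x ahead of the robot, y to its left, z up, the work surface at z = 0. Lengths are in m, angles in rad, forces in N, time in s.
With the tool pointing down it reaches from about 0.35 to 0.975 m from the base axis. Payload 4.9 kg.
Tool frame: the origin (TCP) lies at the very end of the fingers, on their centre line; the grasp point (between the pads) lies manip.grip_point_offset behind it (manip.grip_point_offset is the distance from the TCP to the grasp point, in m); z points along the fingers, y is the line along which they close (so a half turn about z gives the same grasp; the last joint's range is limited). The gripper opens to 85 mm and grips with 20 to 120 N. Pads are 22 mm wide; open, the fingers measure 114 mm over their backs; the gripper's body (76 mm by 85 mm) begins 54 mm behind the grasp point. The pads swing forward as they close: fully open they stand 13 mm farther back than shut.
Start: joints at [1.171, 0.053, 1.613, -0, 1.476, -0.119], TCP at [0.173, 0.601, 0.231] pointing down, gripper open.
Joint ranges: [-3.01, 3.01], [-1.01, 2.22], [0.06, 2.58], [-1.02, 4.17], [0.09, 2.62], [-3.14, 3.14]. Speed limits (rad/s): [2.57, 2.57, 3.14, 3.14, 3.14, 3.14].

INTERFACE

Orientations are given as a unit quaternion [w, x, y, z].
In Python, from plant import manip gives the robot as it stands.
- The arm moves only by the shell command python3 -m crank 'ROWS' [OPENING]. ROWS is JSON, a list of rows, each an object of numbers: "x", "y", "z": the shift along the tool's x, y, z in cm; "turn": the turn about the tool's z in rad. In form: [{"x": .., "y": .., "z": .., "turn": ..}, ...]. A call has 1 to 5 rows; each row shifts and turns the commanded pose from where the row before left it, along the tool's axes as they then stand; what a row does not reach is not made up. A row lasts 1/10 s, in which the tool goes at most 50 mm and 8.59 degrees, less where a joint would pass 70% of its speed; a pose out of reach is approached as far as the arm can. A call with a gripper value outside its range is refused whole. OPENING is the opening in per cent of the stroke, from 0 (shut) to 100 (fully open), set as the call begins (- or left out, the last holds). The fingers move at their own pace and stop on an object; the grip force is fixed at half the most. Time passes only in rows, so rows that do not move let the fingers close. It gives the time, the measured TCP pose, the force, the opening and the grip force at its end, in the units of the state.
- manip.state(): the state, without advancing time (a new reading comes with each control period).
- manip.grab_frame(name): name is "scene" or "top" or "wrist"; returns (picture, depth): 480x640x3 uint8, red, green, blue; 480x640 float32, m along the optical axis (not along the pixel's ray), 0 where there is no reading.
- manip.camera_model(name): a dict with "mtx" (3x3 intrinsics, pixels), "world_to_cam" (4x4, takes a point from world to camera coordinates). Camera axes: x right, y down, z forward; pixel columns grow to the right and rows downward; lengths in m; the calibration is good to about 2 mm. The wrist camera is an equidistant fisheye: a pixel r from the principal point sees the ray r / f radians off the axis. A picture is of the moment at which its call begins: read the wrist's pose just before it. camera_model takes no time and is no camera call; for the wrist camera it gives the pose at the moment of the call.
- manip.job_done(): hands the job in; it is judged then, once.
The state is a dict: "time": time; "joint_pos": joint angles; "joint_vel": joint speeds; "joint_efforts": joint torques, N m; "tool_pos": TCP position; "tool_rot": TCP orientation; "contact_force": force on the tool from outside, world axes, zero at the start; "ft_torque": the same for the moment, N m; "gripper_width": opening from 0.0 (shut) to 1.0 (fully open); "grasp_force": force on a finger pad.
Only numpy, scipy, OpenCV 4.12 (cv2) and the standard library are available. Lean on these libraries where they do the work, as an engineer would, in place of code of your own. Each camera call takes 0.05 s, during which the arm holds its last target. There are 200 camera calls.

## Working session

There is one attempt and no reset: what is moved stays moved. The work goes in short steps, Python scripts to look and compute and a shell command to move; the robot and the scene stay as the last step left them, time stands still between calls to the robot, and variables do not carry over. Pictures are saved under pics/ and viewed, at most 10 in all, crops included, and the job is handed in when it is done.

```bash
mkdir -p pics; ls; python3 - <<'E'
from plant import manip
import cv2,numpy as np
print(manip.grip_point_offset, manip.state())
for n in("top","scene"):
    p,d=manip.grab_frame(n); cv2.imwrite(f"pics/{n}0.png",p[:,:,::-1]); np.savez(f"{n}0.npz",p=p,d=d,**manip.camera_model(n))
E
```

```text
pics
0.0187 {'time': 0.0, 'joint_pos': array([ 1.17100157e+00,  5.33933337e-02,  1.61431727e+00, -1.27555443e-05,
        1.47596170e+00, -1.18961827e-01]), 'joint_vel': array([-0.00152179,  0.00146188, -0.00099053, -0.00022385, -0.00050284,
       -0.00213552]), 'joint_efforts': array([ 5.25568248e-04, -3.93680584e+01, -3.70179176e+01, -1.37262286e-04,
        7.02381876e-03,  2.65328794e-05]), 'tool_pos': array([0.17295836, 0.59994321, 0.23002649]), 'tool_rot': array([-2.60558931e-04,  1.39954812e-01,  9.90157346e-01, -1.00667472e-03]), 'contact_force': array([-0.22206658,  0.8471184 ,  0.29986126]), 'ft_torque': array([ 0.01259145, -0.03954512,  0.02372273]), 'grasp_force': 0.0, 'gripper_width': 1.00076042855265}
```

View pics/top0.png

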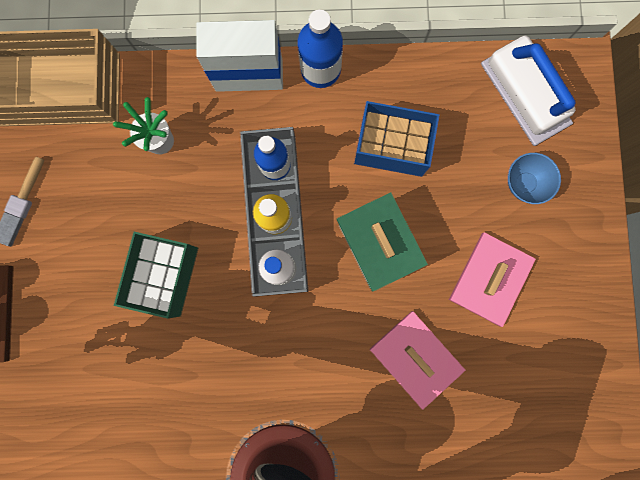

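View pics/scene0.png

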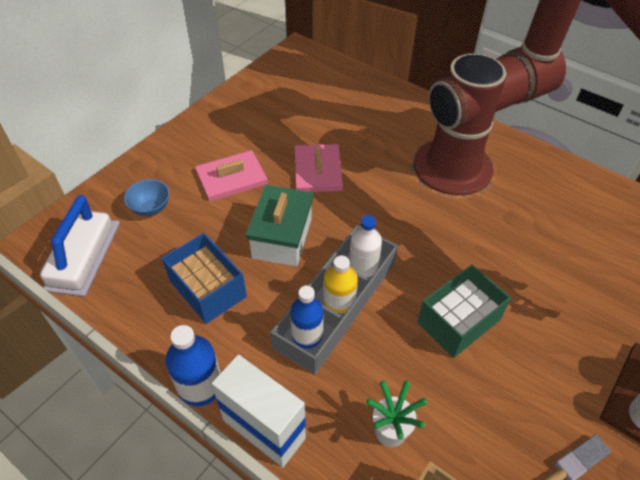

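The top view shows three lid shapes: the green one at (383,241), raised on the white tin, and two pink ones at (493,279) and (418,360). The green one fits the description; the pink ones are look-alikes. The green tin with the tablets is at (157,275), the caddy is around x=275, y=130–295, and the robot base is at the bottom (280,470).

```bash
cat > h.py <<'E'
import numpy as np,cv2
def rays(mtx,W,uv,z):
    uv=np.asarray(uv,float).reshape(-1,2); R=W[:3,:3];t=W[:3,3];c=-R.T@t
    d=np.c_[uv,np.ones(len(uv))]@np.linalg.inv(mtx).T@R
    return c+d*((z-c[2])/d[:,2])[:,None]
def rect(P):
    (c,s,a)=cv2.minAreaRect((P[:,:2]*1000).astype(np.float32))
    if s[0]<s[1]: a+=90
    return np.round(c,1),np.round(sorted(s),1),round((a+90)%180-90,1)  # long-side angle, deg, world
E
python3 - <<'E'
from h import *
D=np.load("top0.npz");p,d,K,W=D['p'],D['d'],D['mtx'],D['world_to_cam']
hsv=cv2.cvtColor(p,cv2.COLOR_RGB2HSV)
g=cv2.inRange(hsv,(65,80,20),(95,255,255))
vv,uu=np.mgrid[:480,:640]
R=W[:3,:3];t=W[:3,3]
cam=(np.stack([uu,vv,np.ones_like(uu)],-1)@np.linalg.inv(K).T)*d[...,None]
w=(cam-t)@R
Z=w[...,2]
for n,(x0,y0,x1,y1),h in(("lid",(325,180,440,300),.093),("tin",(100,220,210,330),.09)):
    m=np.zeros_like(g);m[y0:y1,x0:x1]=g[y0:y1,x0:x1]
    m[(abs(Z-h)>.008)]=0
    c=cv2.findNonZero(m)[:,0]
    P=rays(K,W,c,h); print(n,len(c),rect(P),np.median(Z[m>0]))
m=cv2.inRange(hsv,(8,40,80),(25,200,255)); q=np.zeros_like(m);q[215:262,365:405]=m[215:262,365:405]; q[abs(Z-.125)>.008]=0
c=cv2.findNonZero(q)[:,0];print("handle",len(c),rect(rays(K,W,c,.125)),np.median(Z[q>0]))
m=((Z>.06)&(Z<.078)&(uu>235)&(uu<312)&(vv>120)&(vv<300)).astype(np.uint8)
print("caddy",rect(rays(K,W,cv2.findNonZero(m)[:,0],.07)))
cv2.imwrite("pics/crop.png",cv2.resize(p[170:420,330:550,::-1],None,fx=2.4,fy=2.4,interpolation=cv2.INTER_CUBIC))
E
```

```text
lid 4513 (array([ 473.1, -211.6]), array([119.4, 158.8]), 24.7) 0.09341654382062414
tin 724 (array([420.2, 242.1]), array([113.2, 148.7]), -14.6) 0.08954717183904413
handle 275 (array([ 472.9, -211.5]), array([13.7, 68.9]), 24.3) 0.1251398544512402
caddy (array([544.9,   2.9]), array([110.2, 339.5]), 3.6)
```

View pics/crop.png

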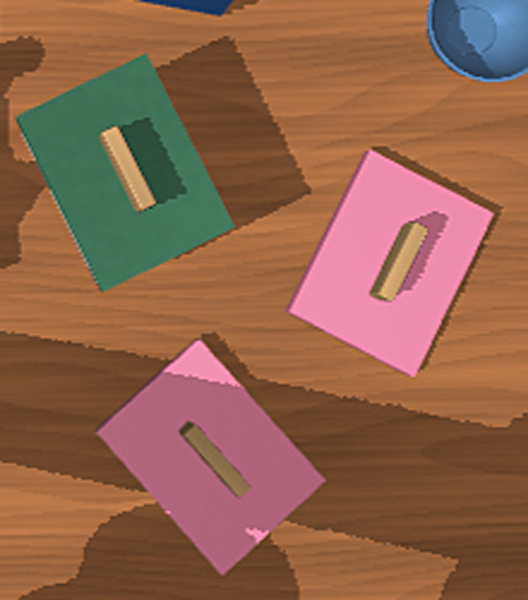

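The crop confirms it: the green lid with its pale handle is at crop (125,170), and both pink look-alikes lie flat on the counter. Lid: (0.473, -0.2115), handle at 24.5°. Green tin: (0.420, 0.242) at -14.6°. I'll move up and over now.

```bash
cat > to.py <<'E'
import sys,numpy as np
from plant import manip
from scipy.spatial.transform import Rotation as Ro
x,y,z,yaw=map(float,sys.argv[1:5])  # world target, wanted yaw (deg) of tool y
s=manip.state(); R=Ro.from_quat(s['tool_rot'],scalar_first=True)
ty=R.as_matrix()[:,1]; c=np.degrees(np.arctan2(ty[1],ty[0]))
print("t",round(s['time'],2),"tcp",s['tool_pos'].round(4),"yaw",c.round(2),"tz",R.as_matrix()[:,2].round(3),"j",s['joint_pos'].round(2),"grip",s['gripper_width'],s['grasp_force'],"F",s['contact_force'].round(1))
print("tool shift cm",(R.inv().apply(np.array([x,y,z])-s['tool_pos'])*100).round(2),"turn",round(float(np.radians((c-yaw+180)%360-180)),3))
E
r='{"x":-3.2,"y":-2.8,"z":-0.5}'
python3 -m crank '[{"x":-3.2,"y":-2.8,"z":-0.5},{"x":-3.2,"y":-2.8,"z":-0.5},{"x":-3.2,"y":-2.8,"z":-0.5},{"x":-3.2,"y":-2.8,"z":-0.5},{"x":-3.2,"y":-2.8,"z":-0.5}]' 60
python3 -m crank '[{"x":-3.2,"y":-2.8,"z":-0.5},{"x":-3.2,"y":-2.8,"z":-0.5},{"x":-3.2,"y":-2.8,"z":-0.5},{"x":-3.2,"y":-2.8,"z":-0.5},{"x":-3.2,"y":-2.8,"z":-0.5}]'
python3 to.py .473 -.2115 .28 114.5
```

```text
t 0.1 tcp [0.173  0.6    0.2302] yaw 73.91 tz [-0.001 -0.002 -1.   ] j [ 1.17  0.05  1.61  0.    1.48 -0.12] grip 0.9967005348361949 0.0 F [-0.2 -0.8  0.2]
tool shift cm [-51.31 -69.67  -4.87] turn -0.708schema error: expected keys x, y, z, turn
schema error: expected keys x, y, z, turn
```

All four keys are required in every row.

```bash
python3 -m crank '[{"x":-3.2,"y":-2.8,"z":-0.5,"turn":0},{"x":-3.2,"y":-2.8,"z":-0.5,"turn":0},{"x":-3.2,"y":-2.8,"z":-0.5,"turn":0},{"x":-3.2,"y":-2.8,"z":-0.5,"turn":0},{"x":-3.2,"y":-2.8,"z":-0.5,"turn":0}]' 60
python3 -m crank '[{"x":-3.2,"y":-2.8,"z":-0.5,"turn":0},{"x":-3.2,"y":-2.8,"z":-0.5,"turn":0},{"x":-3.2,"y":-2.8,"z":-0.5,"turn":0},{"x":-3.2,"y":-2.8,"z":-0.5,"turn":0},{"x":-3.2,"y":-2.8,"z":-0.5,"turn":0}]'
python3 to.py .473 -.2115 .28 114.5
```

```text
time: 0.6
tool_pos: [0.2885, 0.42, 0.2559]
tool_rot: [-0.0, 0.14, 0.99, -0.0]
contact_force: [-0.6, -0.8, 1.1]
gripper_width: 0.598
grasp_force: 0.0
time: 1.1
tool_pos: [0.4034, 0.2412, 0.2811]
tool_rot: [-0.0, 0.14, 0.99, -0.0]
contact_force: [0.6, 0.8, -0.8]
gripper_width: 0.602
grasp_force: 0.0
t 1.1 tcp [0.4034 0.2412 0.2811] yaw 73.92 tz [-0. -0. -1.] j [ 0.38 -0.36  1.9   0.    1.6  -0.91] grip 0.6024187761353859 0.0 F [ 0.6  0.8 -0.8]
tool shift cm [-19.22 -41.57   0.11] turn -0.708
```

```bash
python3 -m crank '[{"x":-1.6,"y":-3.46,"z":0,"turn":0},{"x":-1.6,"y":-3.46,"z":0,"turn":0},{"x":-1.6,"y":-3.46,"z":0,"turn":0},{"x":-1.6,"y":-3.46,"z":0,"turn":0}]'
python3 -m crank '[{"x":-1.6,"y":-3.46,"z":0,"turn":0},{"x":-1.6,"y":-3.46,"z":0,"turn":0},{"x":-1.6,"y":-3.46,"z":0,"turn":0},{"x":-1.6,"y":-3.46,"z":0,"turn":0}]'
python3 -m crank '[{"x":-1.6,"y":-3.46,"z":0,"turn":0},{"x":-1.6,"y":-3.46,"z":0,"turn":0},{"x":-1.6,"y":-3.46,"z":0,"turn":0},{"x":-1.6,"y":-3.46,"z":0,"turn":0}]'
python3 -m crank '[{"x":0,"y":0,"z":0,"turn":-0.142},{"x":0,"y":0,"z":0,"turn":-0.142},{"x":0,"y":0,"z":0,"turn":-0.142},{"x":0,"y":0,"z":0,"turn":-0.142},{"x":0,"y":0,"z":0,"turn":-0.142}]' 
python3 -m crank '[{"x":0,"y":0,"z":3,"turn":0},{"x":0,"y":0,"z":3,"turn":0},{"x":0,"y":0,"z":2,"turn":0},{"x":0,"y":0,"z":0,"turn":0}]'
python3 to.py .473 -.2115 .098 114.5
python3 - <<'E'
from plant import manip
import cv2,numpy as np
c=manip.camera_model("wrist");p,d=manip.grab_frame("wrist");cv2.imwrite("pics/w1.png",p[:,:,::-1]);np.savez("w1.npz",p=p,d=d,**c);print(c)
E
```

```text
time: 1.5
tool_pos: [0.426, 0.0906, 0.2809]
tool_rot: [-0.0, 0.14, 0.99, -0.0]
contact_force: [-0.1, 0.6, 0.2]
gripper_width: 0.604
grasp_force: 0.0
time: 1.9
tool_pos: [0.449, -0.0602, 0.2809]
tool_rot: [-0.0, 0.14, 0.99, 0.0]
contact_force: [0.3, -0.6, -0.4]
gripper_width: 0.602
grasp_force: 0.0
time: 2.3
tool_pos: [0.4722, -0.2109, 0.2808]
tool_rot: [-0.0, 0.14, 0.99, 0.0]
contact_force: [0.7, 0.3, 0.2]
gripper_width: 0.6
grasp_force: 0.0
time: 2.8
tool_pos: [0.4722, -0.2092, 0.2806]
tool_rot: [-0.0, -0.216, 0.976, 0.0]
contact_force: [-0.4, -0.4, 0.4]
gripper_width: 0.601
grasp_force: 0.0
time: 3.2
tool_pos: [0.4702, -0.208, 0.1969]
tool_rot: [-0.003, -0.213, 0.977, 0.003]
contact_force: [0.2, -0.2, 0.2]
gripper_width: 0.604
grasp_force: 0.0
t 3.2 tcp [ 0.4702 -0.208   0.1969] yaw 114.59 tz [-0.007  0.004 -1.   ] j [-0.56 -0.19  1.9  -0.    1.44 -2.56] grip 0.604153062143041 0.0 F [ 0.2 -0.2  0.2]
tool shift cm [-0.15 -0.5   9.88] turn 0.002
{'mtx': array([[371.64829954,   0.        , 316.85351236],
       [  0.        , 371.64829954, 239.8288648 ],
       [  0.        ,   0.        ,   1.        ]]), 'world_to_cam': array([[-0.41685549,  0.90894314,  0.0073398 ,  0.38216476],
       [ 0.86650548,  0.3949277 ,  0.30528736, -0.35438586],
       [ 0.27459016,  0.13362069, -0.95223199,  0.24691735],
       [ 0.        ,  0.        ,  0.        ,  1.        ]])}
```

View pics/w1.png

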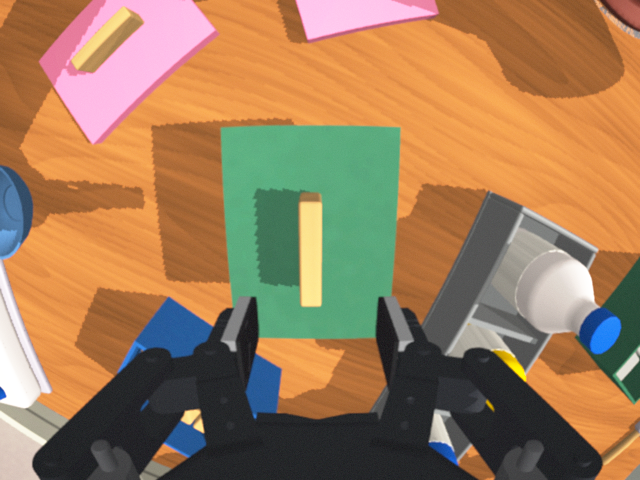

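The wrist view shows the green lid squarely under the fingers, with its handle from (311,195) to (311,305), parallel to the pads. I'll check its position with a ray cast and approach.

```bash
cat >> h.py <<'E'
def fish(mtx,W,uv,z):
    uv=np.asarray(uv,float).reshape(-1,2); v=(uv-mtx[:2,2])/mtx[0,0]; r=np.linalg.norm(v,axis=1)+1e-9
    d=np.c_[v*(np.sin(r)/r)[:,None],np.cos(r)]@W[:3,:3]; c=-W[:3,:3].T@W[:3,3]
    return c+d*((z-c[2])/d[:,2])[:,None]
E
python3 - <<'E'
from h import *
D=np.load("w1.npz");p=D['p'];h=cv2.cvtColor(p,cv2.COLOR_RGB2HSV)
m=cv2.inRange(h,(12,60,200),(30,200,255));q=np.zeros_like(m);q[202:312,285:340]=m[202:312,285:340]
P=fish(D['mtx'],D['world_to_cam'],cv2.findNonZero(q)[:,0],.125);print("handle",rect(P))
m=cv2.inRange(h,(65,80,20),(95,255,255));q=np.zeros_like(m);q[100:338,215:405]=m[100:338,215:405]
q=cv2.morphologyEx(q,cv2.MORPH_OPEN,np.ones((5,5)))
print("lid",rect(fish(D['mtx'],D['world_to_cam'],cv2.findNonZero(q)[:,0],.093)))
E
python3 to.py .473 -.2115 .13 114.5
```

```text
handle (array([ 472.4, -209.3]), array([13.4, 69. ]), 24.8)
lid (array([ 472.6, -209.5]), array([119.5, 159.2]), 24.6)
t 3.25 tcp [ 0.4714 -0.2087  0.1994] yaw 114.59 tz [-0.004  0.002 -1.   ] j [-0.56 -0.19  1.9  -0.    1.44 -2.56] grip 0.60270304471193 0.0 F [-0.3 -1.3  0.6]
tool shift cm [-0.05 -0.35  6.93] turn 0.002
```

```bash
python3 -m crank '[{"x":0,"y":-0.2,"z":2.5,"turn":0},{"x":0,"y":0,"z":2.5,"turn":0},{"x":0,"y":0,"z":2,"turn":0},{"x":0,"y":0,"z":0,"turn":0},{"x":0,"y":0,"z":0,"turn":0}]'
python3 to.py .4727 -.2104 .098 114.6
```

```text
time: 3.75
tool_pos: [0.4741, -0.2116, 0.1329]
tool_rot: [0.001, -0.213, 0.977, -0.001]
contact_force: [-0.0, 0.3, 0.0]
gripper_width: 0.6
grasp_force: 0.0
t 3.75 tcp [ 0.4741 -0.2116  0.1329] yaw 114.59 tz [ 0.001 -0.001 -1.   ] j [-0.56 -0.12  1.95 -0.    1.31 -2.56] grip 0.6004289339894143 0.0 F [-0.   0.3  0. ]
tool shift cm [0.08 0.17 3.49] turn -0.0
```

```bash
python3 -m crank '[{"x":0,"y":0.1,"z":1,"turn":0},{"x":0,"y":0,"z":1,"turn":0},{"x":0,"y":0,"z":0.8,"turn":0},{"x":0,"y":0,"z":0,"turn":0},{"x":0,"y":0,"z":0,"turn":0}]'
python3 -m crank '[{"x":0,"y":0,"z":0,"turn":0},{"x":0,"y":0,"z":0,"turn":0}]'
python3 to.py .4727 -.2104 .098 114.6
```

```text
time: 4.25
tool_pos: [0.4727, -0.2101, 0.1029]
tool_rot: [-0.0, -0.213, 0.977, 0.0]
contact_force: [0.6, 0.4, -0.5]
gripper_width: 0.601
grasp_force: 0.0
time: 4.45
tool_pos: [0.4732, -0.2105, 0.1038]
tool_rot: [0.0, -0.213, 0.977, -0.0]
contact_force: [-0.6, -0.4, -0.4]
gripper_width: 0.598
grasp_force: 0.0
t 4.45 tcp [ 0.4732 -0.2105  0.1038] yaw 114.59 tz [ 0.001 -0.    -1.   ] j [-0.56 -0.09  1.97  0.    1.26 -2.56] grip 0.598245665293868 0.0 F [-0.6 -0.4 -0.4]
tool shift cm [0.04 0.03 0.58] turn -0.0
```

```bash
python3 -m crank '[{"x":0,"y":0,"z":0.5,"turn":0},{"x":0,"y":0,"z":0,"turn":0},{"x":0,"y":0,"z":0,"turn":0}]'
python3 -m crank '[{"x":0,"y":0,"z":0,"turn":0},{"x":0,"y":0,"z":0,"turn":0},{"x":0,"y":0,"z":0,"turn":0},{"x":0,"y":0,"z":0,"turn":0},{"x":0,"y":0,"z":0,"turn":0}]' 0
python3 -m crank '[{"x":0,"y":0,"z":0,"turn":0},{"x":0,"y":0,"z":0,"turn":0},{"x":0,"y":0,"z":0,"turn":0}]'
python3 to.py .4727 -.2104 .098 114.6
```

```text
time: 4.75
tool_pos: [0.4727, -0.2101, 0.098]
tool_rot: [-0.0, -0.213, 0.977, 0.0]
contact_force: [-0.5, 0.7, 1.0]
gripper_width: 0.605
grasp_force: 0.0
time: 5.25
tool_pos: [0.4731, -0.2104, 0.0986]
tool_rot: [0.0, -0.213, 0.977, -0.0]
contact_force: [0.3, -0.5, 2.0]
gripper_width: 0.153
grasp_force: 60.9
time: 5.55
tool_pos: [0.4731, -0.2104, 0.0986]
tool_rot: [0.0, -0.213, 0.977, -0.0]
contact_force: [-0.2, -0.3, 2.6]
gripper_width: 0.148
grasp_force: 61.0
t 5.55 tcp [ 0.4731 -0.2104  0.0986] yaw 114.59 tz [ 0. -0. -1.] j [-0.56 -0.08  1.98 -0.    1.25 -2.56] grip 0.14750239019328684 60.97320199012756 F [-0.2 -0.3  2.6]
tool shift cm [0.04 0.02 0.06] turn -0.0
```

Gripped at 61 N. Lifting, slowly at first.

```bash
python3 -m crank '[{"x":0,"y":0,"z":-0.3,"turn":0},{"x":0,"y":0,"z":-0.6,"turn":0},{"x":0,"y":0,"z":-0.8,"turn":0},{"x":0,"y":0,"z":-1,"turn":0},{"x":0,"y":0,"z":-1.3,"turn":0}]'
python3 -m crank '[{"x":0,"y":0,"z":-2,"turn":0},{"x":0,"y":0,"z":-2,"turn":0},{"x":0,"y":0,"z":-2,"turn":0},{"x":0,"y":0,"z":-2,"turn":0},{"x":0,"y":0,"z":-2,"turn":0}]'
python3 -m crank '[{"x":0,"y":0,"z":-1.5,"turn":0},{"x":0,"y":0,"z":-1,"turn":0},{"x":0,"y":0,"z":0,"turn":0},{"x":0,"y":0,"z":0,"turn":0},{"x":0,"y":0,"z":0,"turn":0}]'
python3 to.py .420 .242 .26 75.4
python3 - <<'E'
from plant import manip
import cv2,numpy as np
from h import *
c=manip.camera_model("wrist");p,d=manip.grab_frame("wrist");cv2.imwrite("pics/w2.png",p[:,:,::-1]);np.savez("w2.npz",p=p,d=d,**c)
E
```

```text
time: 6.05
tool_pos: [0.4727, -0.2101, 0.139]
tool_rot: [-0.0, -0.213, 0.977, 0.0]
contact_force: [0.0, -0.4, -1.8]
gripper_width: 0.153
grasp_force: 60.5
time: 6.55
tool_pos: [0.473, -0.2103, 0.2404]
tool_rot: [0.001, -0.213, 0.977, -0.0]
contact_force: [-0.4, -0.3, -2.0]
gripper_width: 0.152
grasp_force: 60.4
time: 7.05
tool_pos: [0.4724, -0.2099, 0.2619]
tool_rot: [-0.001, -0.213, 0.977, 0.001]
contact_force: [-0.0, 0.1, -1.7]
gripper_width: 0.156
grasp_force: 60.5
t 7.05 tcp [ 0.4724 -0.2099  0.2619] yaw 114.59 tz [-0.002  0.001 -1.   ] j [-0.56 -0.22  1.82 -0.    1.55 -2.56] grip 0.1556861386041078 60.475687980651855 F [-0.   0.1 -1.7]
tool shift cm [-14.05  43.27   0.26] turn 0.684
```

View pics/w2.png

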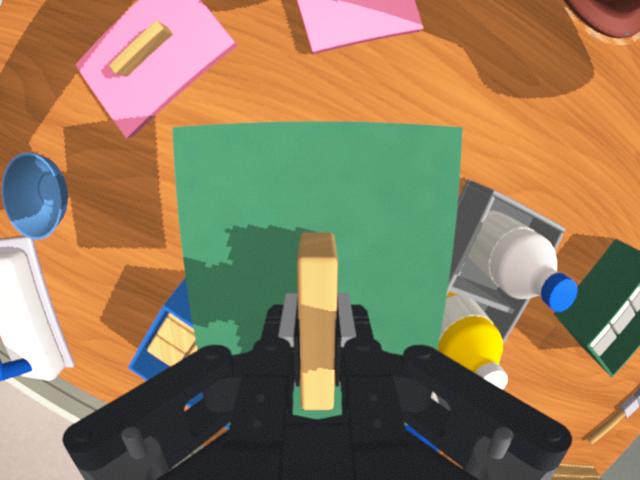

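The lid (green, 175–460 × 125–350) is held level by its handle. The view shows the caddy to the right. Carrying it over.

```bash
python3 -m crank '[{"x":-0.47,"y":1.45,"z":0,"turn":0},{"x":-0.47,"y":1.45,"z":0,"turn":0},{"x":-0.93,"y":2.88,"z":0,"turn":0},{"x":-0.93,"y":2.88,"z":0,"turn":0},{"x":-0.93,"y":2.88,"z":0,"turn":0}]'
python3 -m crank '[{"x":-0.93,"y":2.88,"z":0,"turn":0},{"x":-0.93,"y":2.88,"z":0,"turn":0},{"x":-0.93,"y":2.88,"z":0,"turn":0},{"x":-0.93,"y":2.88,"z":0,"turn":0},{"x":-0.93,"y":2.88,"z":0,"turn":0}]'
python3 -m crank '[{"x":-0.93,"y":2.88,"z":0,"turn":0},{"x":-0.93,"y":2.88,"z":0,"turn":0},{"x":-0.93,"y":2.88,"z":0,"turn":0},{"x":-0.93,"y":2.88,"z":0,"turn":0},{"x":-0.93,"y":2.88,"z":0,"turn":0}]'
python3 -m crank '[{"x":-0.47,"y":1.45,"z":0,"turn":0},{"x":-0.47,"y":1.45,"z":0,"turn":0},{"x":0,"y":0,"z":0,"turn":0.06},{"x":0,"y":0,"z":0,"turn":0.112},{"x":0,"y":0,"z":0,"turn":0.112}]'
python3 -m crank '[{"x":0,"y":0,"z":0,"turn":0.112},{"x":0,"y":0,"z":0,"turn":0.112},{"x":0,"y":0,"z":0,"turn":0.112},{"x":0,"y":0,"z":0,"turn":0.064},{"x":0,"y":0,"z":0,"turn":0}]'
python3 -m crank '[{"x":0,"y":0,"z":0,"turn":0},{"x":0,"y":0,"z":0,"turn":0},{"x":0,"y":0,"z":0,"turn":0}]'
python3 to.py .420 .242 .16 75.4
python3 - <<'E'
from plant import manip
import cv2,numpy as np
c=manip.camera_model("wrist");p,d=manip.grab_frame("wrist");np.savez("w3.npz",p=p,d=d,**c);a=p
p,d=manip.grab_frame("top");np.savez("top3.npz",p=p,d=d,**manip.camera_model("top"))
cv2.imwrite("pics/w3.png",cv2.resize(np.vstack([a,p])[:,:,::-1],(400,600)))
E
```

```text
time: 7.6
tool_pos: [0.4581, -0.0876, 0.263]
tool_rot: [-0.0, -0.213, 0.977, 0.0]
contact_force: [0.2, -0.0, -1.7]
gripper_width: 0.152
grasp_force: 60.4
time: 8.1
tool_pos: [0.4401, 0.0627, 0.2632]
tool_rot: [0.0, -0.213, 0.977, 0.0]
contact_force: [0.4, -0.4, -2.2]
gripper_width: 0.154
grasp_force: 60.4
time: 8.6
tool_pos: [0.4221, 0.2128, 0.2632]
tool_rot: [-0.0, -0.214, 0.977, 0.0]
contact_force: [0.6, 0.2, -3.2]
gripper_width: 0.152
grasp_force: 60.4
time: 9.1
tool_pos: [0.4187, 0.242, 0.263]
tool_rot: [-0.0, -0.071, 0.997, 0.0]
contact_force: [1.2, 0.1, -2.2]
gripper_width: 0.146
grasp_force: 60.4
time: 9.6
tool_pos: [0.4189, 0.2417, 0.2631]
tool_rot: [-0.0, 0.126, 0.992, 0.0]
contact_force: [0.4, -0.4, -1.9]
gripper_width: 0.152
grasp_force: 60.5
time: 9.9
tool_pos: [0.4198, 0.2412, 0.2633]
tool_rot: [-0.0, 0.127, 0.992, 0.0]
contact_force: [-0.1, 0.3, -2.2]
gripper_width: 0.155
grasp_force: 60.5
t 9.9 tcp [0.4198 0.2412 0.2633] yaw 75.44 tz [-0.  0. -1.] j [ 0.37 -0.31  1.89  0.    1.56 -0.95] grip 0.1546138377008393 60.45010685920715 F [-0.1  0.3 -2.2]
tool shift cm [-0.    0.08 10.33] turn 0.001
```

View pics/w3.png

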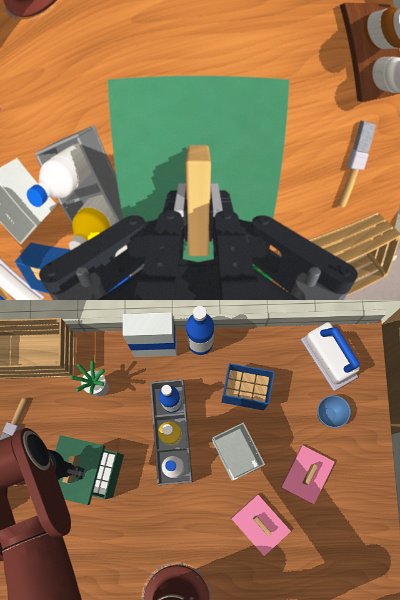

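The white tin is now open and still in place, and the lid is over the green tin (top view near (75,465) in the composite). Lowering to just above the target, then checking from the side.

```bash
python3 -m crank '[{"x":0,"y":0.1,"z":1,"turn":0},{"x":0,"y":0,"z":2,"turn":0},{"x":0,"y":0,"z":2.5,"turn":0},{"x":0,"y":0,"z":2,"turn":0},{"x":0,"y":0,"z":1.5,"turn":0}]'
python3 -m crank '[{"x":0,"y":0,"z":1,"turn":0},{"x":0,"y":0,"z":0.5,"turn":0},{"x":0,"y":0,"z":0,"turn":0},{"x":0,"y":0,"z":0,"turn":0},{"x":0,"y":0,"z":0,"turn":0}]'
python3 to.py .420 .242 .133 75.4
python3 - <<'E'
from plant import manip
import cv2,numpy as np
p,d=manip.grab_frame("scene");np.savez("s4.npz",p=p,d=d,**manip.camera_model("scene"))
cv2.imwrite("pics/s4.png",cv2.resize(p[200:400,350:590,::-1],None,fx=3,fy=3,interpolation=cv2.INTER_CUBIC))
E
```

```text
time: 10.5
tool_pos: [0.4193, 0.2416, 0.1708]
tool_rot: [-0.001, 0.127, 0.992, -0.001]
contact_force: [-0.7, 0.2, -2.2]
gripper_width: 0.15
grasp_force: 60.5
time: 11.0
tool_pos: [0.4209, 0.2423, 0.1595]
tool_rot: [0.001, 0.127, 0.992, 0.001]
contact_force: [0.5, -0.2, -1.4]
gripper_width: 0.152
grasp_force: 60.5
t 11.0 tcp [0.4209 0.2423 0.1595] yaw 75.4 tz [ 0.002  0.001 -1.   ] j [ 0.37 -0.24  2.    0.    1.37 -0.95] grip 0.1517825662238064 60.465956926345825 F [ 0.5 -0.2 -1.4]
tool shift cm [ 0.09 -0.06  2.65] turn 0.0
```

View pics/s4.png

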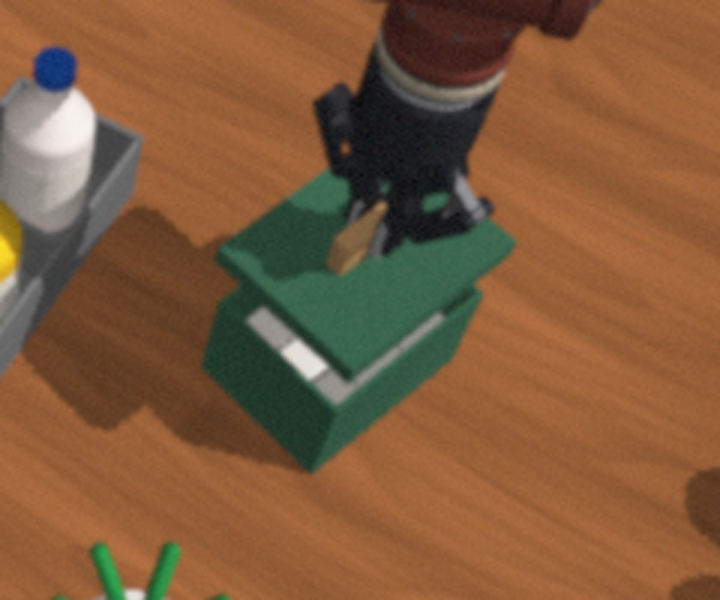

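The crop shows the lid level and parallel above the green tin: lid corners at (218,255), (350,375), (515,240) and rim corners near (340,405), (482,290). A ray-cast check on these corners comes next, then the final descent.

```bash
python3 - <<'E'
from h import *
D=np.load("s4.npz")
f=lambda l,z:rays(D['mtx'],D['world_to_cam'],[(350+u/3,200+v/3) for u,v in l],z)[:,:2]
L=f([(218,255),(350,367),(515,240)],.154);T=f([(340,405),(482,290)],.09)
ang=lambda d:np.degrees(np.arctan2(d[1],d[0]))
print("lid",L.round(3).tolist(),"centre",((L[0]+L[2])/2).round(4)); print("edges",[(np.linalg.norm(L[i+1]-L[i]).round(3),ang(L[i+1]-L[i]).round(1)) for i in(0,1)])
print("tin",T.round(3).tolist(),ang(T[1]-T[0]))
a=np.radians(-14.6);R=np.array([[np.cos(a),-np.sin(a)],[np.sin(a),np.cos(a)]])
print("pred tin corners from top view",[(np.array([.4202,.2421])+R@np.array(k)).round(3) for k in((.075,.055),(-.075,.055))])
E
python3 -m crank '[{"x":0,"y":0,"z":0.5,"turn":0},{"x":0,"y":0,"z":0.8,"turn":0},{"x":0,"y":0,"z":0.8,"turn":0},{"x":0,"y":0,"z":0.4,"turn":0},{"x":0,"y":0,"z":0,"turn":0}]'
python3 -m crank '[{"x":0,"y":0,"z":0,"turn":0},{"x":0,"y":0,"z":0,"turn":0},{"x":0,"y":0,"z":0,"turn":0},{"x":0,"y":0,"z":0,"turn":0},{"x":0,"y":0,"z":0,"turn":0}]'
python3 to.py .420 .242 .133 75.4
```

```text
lid [[0.49, 0.168], [0.513, 0.278], [0.36, 0.32]] centre [0.4252 0.2439]
edges [(np.float64(0.112), np.float64(78.1)), (np.float64(0.158), np.float64(164.7))]
tin [[0.501, 0.279], [0.362, 0.315]] 165.65299035949798
pred tin corners from top view [array([0.507, 0.276]), array([0.361, 0.314])]
time: 11.55
tool_pos: [0.4194, 0.2417, 0.1319]
tool_rot: [-0.001, 0.127, 0.992, -0.001]
contact_force: [0.1, 0.0, -2.3]
gripper_width: 0.15
grasp_force: 60.5
time: 12.05
tool_pos: [0.4204, 0.242, 0.1335]
tool_rot: [0.0, 0.127, 0.992, 0.0]
contact_force: [-0.3, -0.2, -1.8]
gripper_width: 0.155
grasp_force: 60.5
t 12.05 tcp [0.4204 0.242  0.1335] yaw 75.4 tz [ 0.  0. -1.] j [ 0.37 -0.21  2.03 -0.    1.32 -0.95] grip 0.15480121868875688 60.46924710273743 F [-0.3 -0.2 -1.8]
tool shift cm [ 0.03 -0.01  0.05] turn 0.0
```

```bash
python3 -m crank '[{"x":0,"y":0,"z":0,"turn":0},{"x":0,"y":0,"z":0,"turn":0},{"x":0,"y":0,"z":0,"turn":0},{"x":0,"y":0,"z":0,"turn":0},{"x":0,"y":0,"z":0,"turn":0}]'
python3 - <<'E'
from h import *
from plant import manip
p,d=manip.grab_frame("scene");c=manip.camera_model("scene");K,W=c['mtx'],c['world_to_cam']
g=cv2.inRange(cv2.cvtColor(p,cv2.COLOR_RGB2HSV),(65,80,20),(95,255,255))
vv,uu=np.mgrid[:480,:640]
w=((np.stack([uu,vv,np.ones_like(uu)],-1)@np.linalg.inv(K).T)*d[...,None]-W[:3,3])@W[:3,:3]
b=(g>0)&(uu>400)&(uu<540)&(vv>230)&(vv<380)
m=b&(abs(w[...,2]-.127)<.006)
print("lid z",np.median(w[m][:,2]),rect(w[m]),m.sum())
q=b&(w[...,2]<.085)&(w[...,2]>.01)   # outer walls of the green tin
P=w[q][:,:2]; a=np.radians(-14.6);R=np.array([[np.cos(a),-np.sin(a)],[np.sin(a),np.cos(a)]])
for n,X in(("tin walls",P),("lid",w[m][:,:2])):
    l=X@R; print(n,"max along tin axes (mm)",(np.percentile(l,[98,99.5],axis=0)*1000).round(1).tolist())
s=np.array([.4202,.2421])@R*1000; print("expected: tin",s+[75,55],"lid",s+[80,60])
E
python3 to.py .420 .242 .133 75.4
```

```text
time: 12.55
tool_pos: [0.4203, 0.242, 0.1333]
tool_rot: [0.0, 0.127, 0.992, -0.0]
contact_force: [0.3, -0.3, -2.0]
gripper_width: 0.155
grasp_force: 60.5
lid z 0.12736170165876765 (array([423.9, 242.2]), array([119.5, 162. ]), -14.4) 2642
tin walls max along tin axes (mm) [[423.6, 398.4], [424.2, 398.6]]
lid max along tin axes (mm) [[427.2, 399.6], [428.6, 400.3]]
expected: tin [420.60540181 395.20193451] lid [425.60540181 400.20193451]
t 12.6 tcp [0.4202 0.242  0.1333] yaw 75.4 tz [-0. -0. -1.] j [ 0.37 -0.21  2.03 -0.    1.32 -0.95] grip 0.15327767625217978 60.46900391578674 F [ 0.3  0.3 -1.3]
tool shift cm [ 0.02 -0.01  0.03] turn 0.0
```

In the same camera, the lid and tin agree within about 3 mm and 0.2°, with a gap of about 20 mm. Everything is still, so I'm handing in.

```bash
python3 -c "
from plant import manip
print(manip.job_done())"
```

```text
the job is handed in; nothing more can be done
None
```

The job is handed in with no verdict returned: the green lid is held still and level about 20 mm above the green tin's rim, lined up within about 3 mm and 0.2° by my last measurement, and I saw no contact with the green tin and nothing else displaced.

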